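Tap-test a buzzing cue shaft

TASK

The black carbon cue shaft lying in the padded cradle buzzes, so give it a tap test with the fingertips: tap it lightly on the white ferrule, then on the middle of the shaft, then on the steel joint collar, lifting off after each tap. Do not grip, lift or shift the shaft or tip it up out of its notches, and leave the maple shaft beside it and the tools on the bench alone.

Things in the scene. Friction and masses are not known exactly. Their poses are not given: they have to be found in the camera images.
- cradle: bench cradle, hardwood base 150 x 660 x 18 mm fixed to the bench, with two plywood uprights near its ends (290 mm towards its y, 305 mm the other way), each with two foam-lined V notches 60 mm apart. Origin under the middle of the base; y runs along the shafts. Two shafts lie level in it side by side, axes 100 mm above the bench; which notches hold which shaft varies
- shaft: the suspect shaft: black carbon-fibre cue shaft, 740 mm long, about 0.13 kg, loose in two of the foam notches. Origin on its axis at mid length; its y points along the axis to the tip; the other axes may be rolled about it. 13 mm thick from the tip end to 310 mm back, then an even taper to 21 mm at the joint end. Pressing ferrule or collar with more than about 6 N tips the other end up
- ferrule: the white ferrule at the tip end of the black shaft (part of it): 25 mm long, 13 mm thick, with an 8 mm blue leather tip beyond it. Origin at its centre, on the axis, 349.5 mm from the shaft's origin along its y; its upper surface is 6.6 mm above this point and sinks about 1 mm per newton (foam)
- middle: the middle stretch of the black shaft (part of it, not marked): 200 mm long, centred at the shaft's mid length, between the two uprights. Origin at its centre, on the axis; the upper surface there is 7 mm above this point and sinks about 0.4 mm per newton (foam)
- collar: the bright steel joint collar at the thick end of the black shaft (part of it): 25 mm long, 21.6 mm thick. Origin at its centre, on the axis, 357.5 mm from the shaft's origin against its y; its upper surface is 10.8 mm above this point and sinks about 1 mm per newton (foam)
- maple: a second, pale maple shaft of the same size lying parallel to the black one, axes 60 mm apart, in the other notches (cream ferrule, black collar). Origin on its axis at mid length, y along the axis to the tip. Leave it alone
- tip_pick: loose tip pick with a red handle (95 x 24 x 20 mm) and a steel pick head, 165 mm long in all, lying on the bench beyond the cradle, along its y. Origin on the bench under it, 77 mm from the butt of the handle. Leave it alone
- sizing_ring: loose brass ferrule sizing ring, 38 mm across, 14 mm high, lying flat on the bench beyond the cradle. Origin at the centre of its underside. Leave it alone
- sanding_cylinder: loose steel sanding cylinder, 32 mm thick, 75 mm tall, with a band of brown abrasive, standing on the bench beyond the cradle. Origin at the centre of its underside. Leave it alone

How it is judged (in metres and radians):
On the way, in this order (a step that is already met when the one before it is completed fails the run):
1. the fingers touch the white ferrule of the black shaft (contact force between the fingers and ferrule above 0.3 N), for 0.03 s.
2. the fingers lift off the black shaft (contact force between the fingers and shaft below 0.05 N), for 0.1 s.
3. the fingers touch the middle stretch of the black shaft (contact force between the fingers and middle above 0.3 N), for 0.03 s.
4. the fingers lift off the black shaft (contact force between the fingers and shaft below 0.05 N), for 0.1 s.
5. the fingers touch the steel joint collar of the black shaft (contact force between the fingers and collar above 0.3 N), for 0.03 s.
At the end, for the whole second after the job is handed in: The black shaft has been tapped on ferrule, middle and collar in that order and is let go, at rest (under 0.02 m/s) in its notches with ferrule, middle and collar each within 12 mm of where they began; the maple shaft is within 10 mm and each tool within 15 mm of its starting place (distance of each of ferrule, middle, collar from where it was at the start of the episode below 0.012 m and linear speed of shaft below 0.02 m/s and contact force between each of the arm, the fingers and shaft below 0.05 N and distance of maple from where it was at the start of the episode below 0.01 m and distance of each of tip_pick, sizing_ring, sanding_cylinder from where it was at the start of the episode below 0.015 m); the robot touches nothing.
It fails at once if the black shaft is struck or pressed with more than 20 N (contact force between any of the fingers, the arm and shaft above 20 N).
It fails at once if the black shaft is lifted or tipped up: its ferrule, middle or collar is more than 25 mm above its resting height (height (world z) of any of ferrule, middle, collar above 0.125 m).
It fails at once if the black shaft is shifted more than 25 mm (distance of middle from where it was at the start of the episode above 0.025 m).
It fails at once if the maple shaft is moved more than 10 mm (distance of maple from where it was at the start of the episode above 0.01 m).
It fails at once if a tool on the bench is moved more than 15 mm (distance of any of tip_pick, sizing_ring, sanding_cylinder from where it was at the start of the episode above 0.015 m).
It also fails if it takes over 48 s, if anything falls off the work surface, if the arm or the gripper's body presses on something with over 40 N, if the wrist force passes 120 N, or if a joint passes its speed limit or range.

ROBOT

A 7-joint arm with a two-finger parallel gripper is mounted at the origin on the work surface. World frame = base frame: x ahead of the robot, y to its left, z up, the work surface at z = 0. Lengths are in m, angles in degrees, forces in N, time in s.
With the tool pointing down it reaches from about 0.425 to 0.875 m from the base axis. Payload 4.7 kg.
Tool frame: the origin (TCP) lies at the very end of the fingers, on their centre line; the grasp point (between the pads) lies env.grip_point_offset behind it (env.grip_point_offset is the distance from the TCP to the grasp point, in m); z points along the fingers, y is the direction in which the jaws open and shut (so a half turn about z gives the same grasp; the last joint's range is limited). The gripper opens to 87 mm and grips with 3 to 60 N. Pads are 19 mm wide; open, the fingers measure 117 mm over their backs; the gripper's body (75 mm by 190 mm) begins 51 mm behind the grasp point.
Start: joints at [71.454, 18.392, -4.016, 83.108, 1.295, 78.541, -3.26], TCP at [0.215, -0.613, 0.223] pointing down, gripper open.
Joint ranges: [-163.93, 163.93], [-17.29, 119.83], [-79.2, 71.16], [3.27, 140.29], [-89.18, 269.18], [5.43, 117.66], [-154.24, 154.24]. Speed limits (degrees/s): [147.25, 147.25, 180, 180, 180, 180, 180].

INTERFACE

Orientations are given as [roll, pitch, yaw] about the fixed x, y, z axes, in that order (R = Rz(yaw) Ry(pitch) Rx(roll)).
In Python, from cell import env gives the robot as it stands.
- The arm moves only by the tool send_rows, never from a script. Its argument "plan" is a list of rows, each a list of 7 numbers: the finger opening in mm, from 0 to 87, then the shift along the tool's x, y, z in mm, then the turn, a rotation vector about the tool's x, y, z in rad. A call has 1 to 12 rows; each row shifts and turns the commanded pose from where the row before left it, along the tool's axes as they then stand; what a row does not reach is not made up. A row lasts 1/10 s, in which the tool goes at most 50 mm and 8.59 degrees, less where a joint would pass 70% of its speed; a pose out of reach is approached as far as the arm can. A call is refused whole if a number of a shift passes 50 or a number of a turn 0.15, either way. A call with a gripper value outside its range is refused whole. The fingers move at their own pace and stop on an object; "grip_force" is the grip in N (left out, the last holds). Time passes only in rows, so rows that do not move let the fingers close. It gives the time, the measured TCP pose, the force and the opening at its end, in the units of the state.
- env.get_obs(): the state, without advancing time (a new reading comes with each control period).
- env.read_camera(name): name is "scene" or "top" or "wrist"; returns the picture (384x512x3 uint8, red, green, blue); there is no depth.
- env.get_calibration(name): a dict with "fx", "fy", "cx", "cy" (pixels), "k1" (the pictures are not rectified: a ray, as slopes to the right and down, at radius r is drawn at 1 + k1 r^2 times it, then the intrinsics apply), "extrinsics" (4x4, takes a point from camera to world coordinates). Camera axes: x right, y down, z forward; pixel columns grow to the right and rows downward; lengths in m; the calibration is good to about 2 mm. A picture is of the moment at which its call begins: read the wrist's pose just before it. get_calibration takes no time and is no camera call; for the wrist camera it gives the pose at the moment of the call.
- env.sign_off(): hands the job in, once; it reports no verdict.
Trained networks look in the newest picture that a camera, given by its name, has taken for a name from the list of things; names that differ only in an ending like _2 or _b are one class to them, and where a whole thing is asked for, a point or a joint stands for the part that bears it (a point fixed in the world has none). Each returns a list of dicts, best first, with "confidence" (0 to 1); they miss things now and then, are a little off and sometimes report something else, mostly with a low value. They report only what shows in the picture. A call takes as long as a camera call.
- env.regions_of(camera, query): "region" (384x512 bool, what is visible of it) and "rect" ([left, top, right, bottom] in pixels, round what is visible of it).
The state is a dict: "time_s": time; "qpos": joint angles; "joint_velocities": joint speeds; "effort": joint torques, N m; "tool_pos": TCP position; "tool_rot": TCP orientation; "force": force on the tool from outside, world axes, zero at the start; "wrist_torque": the same for the moment, N m; "grip_width": finger opening in m.
Only numpy, scipy, OpenCV 4.12 (cv2) and the standard library are available. Lean on these libraries where they do the work, as an engineer would, in place of code of your own. Each camera call takes 0.05 s, during which the arm holds its last target. There are 200 camera calls.

## Working session

There is one attempt and no reset: what is moved stays moved. The work goes in short steps, Python scripts to look and compute and a tool call to move; the robot and the scene stay as the last step left them, time stands still between calls to the robot, and variables do not carry over. Pictures are saved under pics/ and viewed, about 8 in all and at most 12, crops included, and the job is handed in when it is done.

Besides the shell and the picture viewer there is one more tool, called as name([rows], argument=value, ...), one row to a line, values as JSON. send_rows: Moves the arm, as the interface text tells. Its arguments: {"type":"object","properties":{"plan":{"type":"array"},"grip_force":{"type":"number"}},"required":["plan"]}

```bash
mkdir -p pics; cat > h.py <<'E'
import numpy as np, cv2
from cell import env
def cal(n):
    c=env.get_calibration(n); return c, np.array(c["extrinsics"])
def unproj(n,uv,z):
    c,E=cal(n); x=(uv[0]-c["cx"])/c["fx"]; y=(uv[1]-c["cy"])/c["fy"]
    rd=np.hypot(x,y); r=rd
    for _ in range(20): r=rd/(1+c["k1"]*r*r)
    s=r/rd if rd>0 else 1
    d=E[:3,:3]@np.array([x*s,y*s,1]); o=E[:3,3]
    return o+d*(z-o[2])/d[2]
def save(n,f):
    im=env.read_camera(n); cv2.imwrite(f"pics/{f}.png",cv2.cvtColor(im,cv2.COLOR_RGB2BGR)); return im
E
python3 - <<'E'
from h import *
o=env.get_obs(); print({k:np.round(v,3) for k,v in o.items()})
for n in ["top","scene"]:
    save(n,n+"0")
    for q in ["ferrule","collar","shaft","maple","cradle","tip_pick","sizing_ring","sanding_cylinder"]:
        for r in env.regions_of(n,q)[:2]:
            ys,xs=np.nonzero(r["region"]); u=(xs.mean(),ys.mean())
            print(n,q,round(r["confidence"],2),np.round(r["rect"]),np.round(u,1),np.round(unproj(n,u,.1),3))
im=[cv2.imread(f"pics/{n}0.png") for n in("top","scene")]
E
```

```text
{'time_s': np.float64(0.0), 'qpos': array([71.453, 18.438, -4.013, 83.176,  1.297, 78.537, -3.259]), 'joint_velocities': array([0.029, 0.044, 0.094, 0.023, 0.002, 0.025, 0.005]), 'effort': array([-0.0000e+00, -4.9129e+01, -4.0400e-01, -3.1253e+01, -6.4000e-02,
        4.4000e-02,  0.0000e+00]), 'tool_pos': array([ 0.215, -0.613,  0.221]), 'tool_rot': array([-1.79894e+02,  9.00000e-03,  1.93560e+01]), 'force': array([ 0.689, -0.309, -0.141]), 'wrist_torque': array([-0.009,  0.024,  0.03 ]), 'grip_width': np.float64(0.087)}
top ferrule 0.58 [123. 253. 127. 261.] [123.1 258. ] [0.434 0.346 0.1  ]
top shaft 0.82 [118. 237. 417. 262.] [282.6 248.9] [ 0.446 -0.044  0.1  ]
top maple 0.83 [112. 215. 418. 236.] [277.6 224.8] [ 0.505 -0.034  0.1  ]
top maple 0.56 [224. 244. 309. 256.] [267.7 250.2] [ 0.444 -0.008  0.1  ]
top cradle 0.97 [141. 204. 396. 274.] [263.7 241.6] [0.465 0.001 0.1  ]
top tip_pick 0.61 [156. 148. 214. 170.] [193.3 157.4] [0.684 0.173 0.1  ]
top sizing_ring 0.56 [353. 152. 369. 165.] [360.5 157.2] [ 0.671 -0.252  0.1  ]
top sanding_cylinder 0.76 [270. 139. 288. 159.] [278.5 149.9] [ 0.696 -0.044  0.1  ]
scene ferrule 0.35 [ 99. 161. 363. 204.] [217.8 181.2] [ 0.508 -0.055  0.1  ]
scene shaft 0.69 [ 98. 147. 355. 184.] [210.  166.5] [ 0.448 -0.069  0.1  ]
scene shaft 0.46 [134. 263. 147. 278.] [139.8 269.9] [ 0.756 -0.262  0.1  ]
scene maple 0.59 [ 96. 162. 364. 200.] [219.2 181.1] [ 0.508 -0.051  0.1  ]
scene tip_pick 0.87 [298. 245. 360. 259.] [320.3 251.2] [0.769 0.157 0.1  ]
scene sizing_ring 0.72 [132. 262. 148. 278.] [139.7 270. ] [ 0.756 -0.263  0.1  ]
scene sanding_cylinder 0.76 [226. 244. 234. 275.] [230.3 258.1] [ 0.755 -0.055  0.1  ]
```

View pics/top0.png

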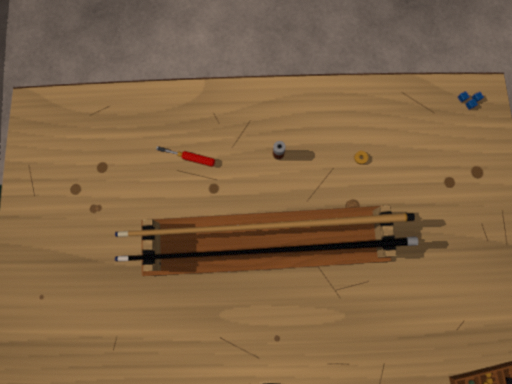

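View pics/scene0.png

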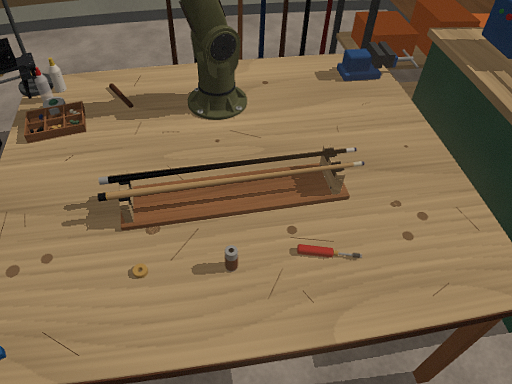

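```bash
python3 - <<'E'
from h import *
n="top"; im=env.read_camera(n).astype(int)
g=im.sum(2)
cv2.imwrite("pics/c.png",np.vstack([cv2.resize(im[228:278,a:a+80,::-1].astype(np.uint8),None,fx=6,fy=6,interpolation=0) for a in(105,375)]))
for nm,z in(("shaft",.1),):
    r=env.regions_of(n,nm)[0]; ys,xs=np.nonzero(r["region"])
    P=np.array([unproj(n,(x,y),.105)[:2] for x,y in zip(xs,ys)])
    m=abs(P[:,1])<.3; a=np.polyfit(P[m,1],P[m,0],1); print("x=a y+b",a, "yrange",P[:,1].min(),P[:,1].max(),"deg",np.degrees(np.arctan(a[0])))
E
```

```text
x=a y+b [-0.02897422  0.44404696] yrange -0.3742519483465545 0.3624335306820222 deg -1.65963615864886
```

View pics/c.png

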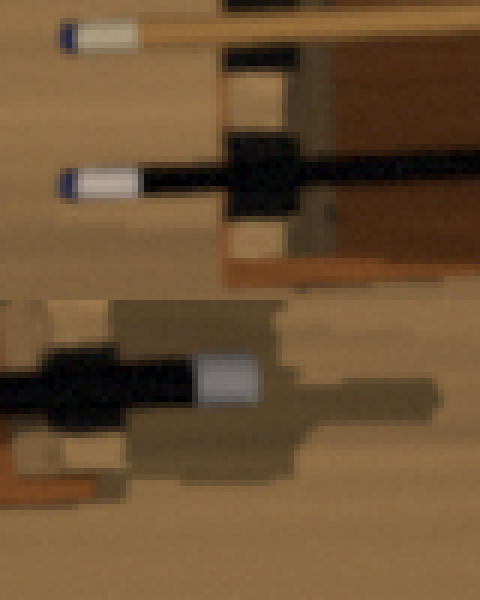

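send_rows([
  [0,0,0,-5,0,0,-0.137],
  [0,0,0,-5,0,0,-0.137],
  [0,0,0,-5,0,0,-0.137],
  [0,0,0,-5,0,0,-0.137],
  [0,0,0,-5,0,0,-0.137],
  [0,0,0,-5,0,0,-0.137],
  [0,0,0,-5,0,0,-0.137],
  [0,0,0,-5,0,0,-0.137],
  [0,0,0,0,0,0,-0.137],
  [0,0,0,0,0,0,0],
])

```text
time_s: 2.0
tool_pos: [0.2154, -0.6134, 0.2628]
tool_rot: [180.0, 0.0, 90.0]
force: [-0.3, -0.2, 0.0]
grip_width: 0.0149
```

```bash
python3 - <<'E'
from h import *
f=unproj("top",(122.7,258.2),.103); c=unproj("top",(412.2,240.8),.105)
d=f-c; print(f,c,np.linalg.norm(d[:2]),"expect .707", "angle",np.degrees(np.arctan2(d[0],d[1])))
print("middle",c+d*357.5/707)
E
```

```text
[0.43356925 0.3463254  0.103     ] [ 0.45470217 -0.36179311  0.105     ] 0.7084337826070362 expect .707 angle -1.7094136762876027
middle [ 0.44401614 -0.00372753  0.10398868]
```

send_rows([
  [0,31,33,0,0,0,0],
  [0,31,33,0,0,0,0],
  [0,31,33,0,0,0,0],
  [0,31,33,0,0,0,0],
  [0,31,33,0,0,0,0],
  [0,31,33,0,0,0,0],
  [0,31,33,0,0,0,0],
  [0,31,33,0,0,0,0],
  [0,31,33,0,0,0,0],
  [0,31,33,0,0,0,0],
  [0,0,0,0,0,0,0],
])

```text
time_s: 3.1
tool_pos: [0.5506, -0.2948, 0.2625]
tool_rot: [179.8, -0.3, 90.5]
force: [0.1, 0.5, 0.7]
grip_width: 0.0004
```

send_rows([
  [0,45,0,0,0,0,0],
  [0,45,0,0,0,0,0],
  [0,45,0,0,0,0,0],
  [0,45,0,0,0,0,0],
  [0,45,0,0,0,0,0],
  [0,45,0,0,0,0,0],
  [0,45,0,0,0,0,0],
  [0,45,0,0,0,0,0],
  [0,45,0,0,0,0,0],
  [0,45,0,0,0,0,0],
  [0,45,0,0,0,0,0],
  [0,0,0,0,0,0,0],
])

```text
time_s: 4.3
tool_pos: [0.5429, 0.1999, 0.2628]
tool_rot: [-180.0, -0.3, 90.5]
force: [0.1, -0.1, -0.0]
grip_width: 0.0004
```

send_rows([
  [0,29,-22,0,0,0,-0.02],
  [0,29,-22,0,0,0,0],
  [0,29,-22,0,0,0,0],
  [0,29,-20,0,0,0,0],
  [0,29,-20,0,0,0,0],
  [0,0,0,30,0,0,0],
  [0,0,0,30,0,0,0],
  [0,0,0,30,0,0,0],
  [0,0,0,20,0,0,0],
  [0,0,0,0,0,0,0],
])

```text
time_s: 5.3
tool_pos: [0.4358, 0.3325, 0.1495]
tool_rot: [-179.7, 0.2, 91.0]
force: [0.1, -0.4, -0.1]
grip_width: 0.0003
```

```bash
python3 - <<'E'
from h import *
print({k:np.round(env.get_obs()[k],4) for k in("tool_pos","tool_rot","force")})
a=save("wrist","w1"); 
for r in env.regions_of("wrist","ferrule"):
    ys,xs=np.nonzero(r["region"]); u=(xs.mean(),ys.mean()); print(r["confidence"],r["rect"],u,unproj("wrist",u,.104))
E
```

```text
{'tool_pos': array([0.4358, 0.3325, 0.1495]), 'tool_rot': array([-179.7172,    0.1993,   90.9681]), 'force': array([ 0.0517, -0.4305, -0.0783])}
0.69 [239.5, 175.2, 260.6, 216.4] (np.float64(251.83568677792042), np.float64(195.73427471116815)) [0.43654077 0.34566697 0.104     ]
```

View pics/w1.png

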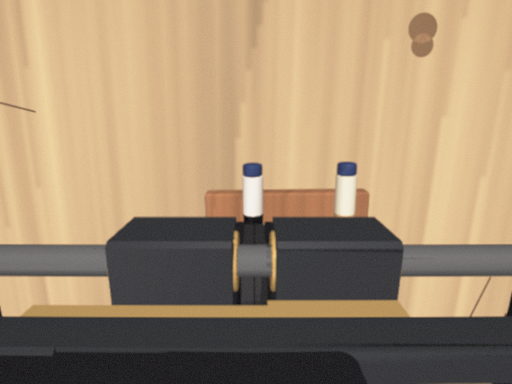

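send_rows([
  [0,14,0,0,0,0,0],
  [0,0,0,20,0,0,0],
  [0,0,0,15,0,0,0],
  [0,0,0,0,0,0,0],
  [0,0,0,0,0,0,0],
])

```text
time_s: 5.9
tool_pos: [0.4372, 0.3488, 0.1179]
tool_rot: [180.0, 0.0, 91.1]
force: [-1.2, 0.5, -0.1]
grip_width: 0.0005
```

```bash
python3 - <<'E'
from h import *
print({k:np.round(env.get_obs()[k],4) for k in("tool_pos","tool_rot","force")})
E
```

```text
{'tool_pos': array([0.4372, 0.3488, 0.1179]), 'tool_rot': array([1.799899e+02, 5.200000e-03, 9.109720e+01]), 'force': array([-1.1767,  0.5324, -0.0974])}
```

send_rows([
  [0,-2,-1,7,0,0,0],
  [0,0,0,2,0,0,0],
  [0,0,0,0,0,0,0],
])

```text
time_s: 6.2
tool_pos: [0.4358, 0.3466, 0.1083]
tool_rot: [-180.0, 0.0, 91.1]
force: [-0.1, -0.7, -0.2]
grip_width: 0.0003
```

send_rows([
  [0,0,0,1,0,0,0],
  [0,0,0,0,0,0,0],
])

```text
time_s: 6.4
tool_pos: [0.4359, 0.3471, 0.1076]
tool_rot: [180.0, -0.0, 91.1]
force: [-0.1, 0.5, 0.4]
grip_width: 0.0001
```

send_rows([
  [0,0,0,1,0,0,0],
  [0,0,0,0,0,0,0],
])

```text
time_s: 6.6
tool_pos: [0.436, 0.3471, 0.1066]
tool_rot: [180.0, -0.0, 91.1]
force: [0.1, -0.1, 0.6]
grip_width: 0.0006
```

send_rows([
  [0,0,0,1,0,0,0],
  [0,0,0,0,0,0,0],
])

```text
time_s: 6.8
tool_pos: [0.436, 0.3471, 0.1056]
tool_rot: [180.0, -0.0, 91.1]
force: [0.3, -0.0, 1.6]
grip_width: 0.0004
```

send_rows([
  [0,0,0,1,0,0,0],
  [0,0,0,0,0,0,0],
])

```text
time_s: 7.0
tool_pos: [0.4359, 0.3472, 0.1046]
tool_rot: [180.0, -0.0, 91.2]
force: [0.1, 0.2, 2.8]
grip_width: 0.0004
```

send_rows([
  [0,0,0,-10,0,0,0],
  [0,4,0,0,0,0,0],
  [0,0,0,0,0,0,0],
  [0,0,0,7,0,0,0],
  [0,0,0,3,0,0,0],
  [0,0,0,0,0,0,0],
])

```text
time_s: 7.6
tool_pos: [0.4357, 0.351, 0.1041]
tool_rot: [-180.0, 0.0, 91.2]
force: [-0.2, 0.1, 2.9]
grip_width: 0.0008
```

```bash
python3 - <<'E'
from h import *
print({k:np.round(env.get_obs()[k],4) for k in("tool_pos","tool_rot","force")})
a=save("top","t2")
cv2.imwrite("pics/c2.png",cv2.resize(a[215:285,85:185,::-1],None,fx=6,fy=6,interpolation=0))
E
```

```text
{'tool_pos': array([0.4357, 0.351 , 0.1041]), 'tool_rot': array([-1.799776e+02,  2.600000e-03,  9.115420e+01]), 'force': array([-0.1715,  0.0915,  2.9144])}
```

View pics/c2.png

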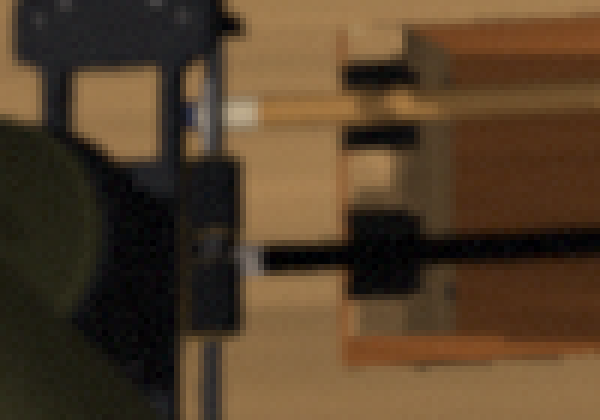

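send_rows([
  [0,0,0,-15,0,0,0],
  [0,0,0,-45,0,0,0],
  [0,0,0,0,0,0,0],
  [0,-44,0,0,0,0,0],
  [0,-44,0,0,0,0,0],
  [0,-44,0,0,0,0,0],
  [0,-44,0,0,0,0,0],
  [0,-44,0,0,0,0,0],
  [0,-44,0,0,0,0,0],
  [0,-44,0,0,0,0,0],
  [0,-44,0,0,0,0,0],
  [0,0,0,0,0,0,0],
])

```text
time_s: 8.85
tool_pos: [0.4425, -0.0075, 0.165]
tool_rot: [180.0, 0.2, 90.6]
force: [0.3, 0.0, -0.1]
grip_width: 0.0002
```

send_rows([
  [0,0,0,20,0,0,0],
  [0,0,0,20,0,0,0],
  [0,0,0,0,0,0,0],
  [0,0,0,0,0,0,0],
])

```text
time_s: 9.25
tool_pos: [0.4428, -0.0003, 0.1251]
tool_rot: [-180.0, -0.0, 91.2]
force: [1.0, -0.5, 0.4]
grip_width: 0.0005
```

Surface here is about 0.107; the foam is stiffer (2.5 N/mm).

send_rows([
  [0,0,0,14,0,0,0],
  [0,0,0,2,0,0,0],
  [0,0,0,0,0,0,0],
])

```text
time_s: 9.55
tool_pos: [0.4431, -0.0007, 0.1092]
tool_rot: [180.0, 0.0, 91.2]
force: [-0.2, -0.5, 0.1]
grip_width: 0.0005
```

send_rows([
  [0,0,0,1,0,0,0],
  [0,0,0,0,0,0,0],
])

```text
time_s: 9.75
tool_pos: [0.4432, -0.0009, 0.1081]
tool_rot: [179.9, 0.0, 91.2]
force: [0.6, 0.3, -0.2]
grip_width: 0.0004
```

send_rows([
  [0,0,0,1,0,0,0],
  [0,0,0,0,0,0,0],
])

```text
time_s: 9.95
tool_pos: [0.4432, -0.001, 0.1069]
tool_rot: [179.9, 0.0, 91.1]
force: [0.5, -0.9, 2.2]
grip_width: 0.0003
```

send_rows([
  [0,0,0,0.5,0,0,0],
  [0,0,0,0,0,0,0],
])

```text
time_s: 10.15
tool_pos: [0.4432, -0.0009, 0.1064]
tool_rot: [180.0, 0.0, 91.1]
force: [1.3, -0.2, 2.7]
grip_width: 0.0005
```

send_rows([
  [0,0,0,-15,0,0,0],
  [0,0,0,-45,0,0,0],
  [0,0,0,0,0,0,0],
  [0,-45,0,0,0,0,0],
  [0,-45,0,0,0,0,0],
  [0,-45,0,0,0,0,0],
  [0,-45,0,0,0,0,0],
  [0,-45,0,0,0,0,0],
  [0,-45,0,0,0,0,0],
  [0,-45,0,0,0,0,0],
  [0,-45,0,0,0,0,0],
  [0,0,0,0,0,0,0],
])

```text
time_s: 11.35
tool_pos: [0.4471, -0.3683, 0.1646]
tool_rot: [-179.9, 0.1, 90.6]
force: [-0.3, 0.3, -0.1]
grip_width: 0.0006
```

send_rows([
  [0,0,0,20,0,0,0],
  [0,0,0,20,0,0,0],
  [0,0,0,0,0,0,0],
  [0,0,0,0,0,0,0],
])

```text
time_s: 11.75
tool_pos: [0.4498, -0.3603, 0.1257]
tool_rot: [-179.9, -0.1, 91.2]
force: [-0.4, 0.1, 0.5]
grip_width: 0.0001
```

send_rows([
  [0,-4,5,0,0,0,0],
  [0,0,0,10,0,0,0],
  [0,0,0,3,0,0,0],
  [0,0,0,0,0,0,0],
])

```text
time_s: 12.15
tool_pos: [0.4546, -0.3644, 0.1123]
tool_rot: [-179.9, -0.1, 91.1]
force: [0.8, 0.6, 0.4]
grip_width: 0.0006
```

send_rows([
  [0,0,0,1,0,0,0],
  [0,0,0,0,0,0,0],
])

```text
time_s: 12.35
tool_pos: [0.4551, -0.3648, 0.1121]
tool_rot: [180.0, 0.0, 91.1]
force: [-0.6, -1.6, -0.1]
grip_width: -0.0002
```

send_rows([
  [0,0,0,1,0,0,0],
  [0,0,0,0,0,0,0],
])

```text
time_s: 12.55
tool_pos: [0.4551, -0.3648, 0.1111]
tool_rot: [180.0, 0.0, 91.1]
force: [-0.9, 0.4, -0.7]
grip_width: 0.0007
```

send_rows([
  [0,0,0,1,0,0,0],
  [0,0,0,0,0,0,0],
])

```text
time_s: 12.75
tool_pos: [0.4552, -0.3649, 0.1101]
tool_rot: [180.0, 0.0, 91.1]
force: [0.6, -0.1, 1.3]
grip_width: 0.0006
```

send_rows([
  [0,0,0,1,0,0,0],
  [0,0,0,0,0,0,0],
])

```text
time_s: 12.95
tool_pos: [0.4552, -0.3649, 0.1092]
tool_rot: [180.0, 0.0, 91.1]
force: [-0.6, 0.1, 2.1]
grip_width: 0.0002
```

send_rows([
  [0,0,0,0.5,0,0,0],
  [0,0,0,0,0,0,0],
])

```text
time_s: 13.15
tool_pos: [0.4552, -0.3649, 0.1087]
tool_rot: [180.0, 0.0, 91.1]
force: [-0.0, -0.0, 1.7]
grip_width: 0.0007
```

```bash
python3 - <<'E'
from h import *
print({k:np.round(env.get_obs()[k],4) for k in("tool_pos","tool_rot","force")})
a=save("top","t3")
cv2.imwrite("pics/c3.png",cv2.resize(a[205:275,355:455,::-1],None,fx=6,fy=6,interpolation=0))
E
```

```text
{'tool_pos': array([ 0.4552, -0.3649,  0.1087]), 'tool_rot': array([1.799889e+02, 2.090000e-02, 9.114790e+01]), 'force': array([-0.0456, -0.0341,  1.7036])}
```

View pics/c3.png

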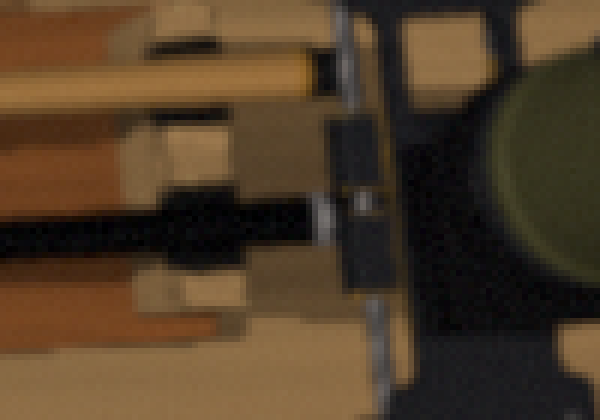

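The closed fingers sit on the collar (bright strip still visible at (320,215) inboard of them), with about 2 N. Lifting off and retreating.

send_rows([
  [0,0,0,-15,0,0,0],
  [0,0,0,-45,0,0,0],
  [0,0,0,-45,0,0,0],
  [0,-40,0,0,0,0,0],
  [0,-40,0,0,0,0,0],
  [0,-40,0,0,0,0,0],
  [0,-40,0,0,0,0,0],
  [0,0,0,0,0,0,0],
  [0,0,0,0,0,0,0],
  [0,0,0,0,0,0,0],
  [0,0,0,0,0,0,0],
])

```text
time_s: 14.3
tool_pos: [0.4593, -0.5231, 0.2143]
tool_rot: [180.0, -0.0, 91.3]
force: [0.7, 0.1, 0.0]
grip_width: 0.0002
```

```bash
python3 - <<'E'
from h import *
print({k:np.round(env.get_obs()[k],4) for k in("tool_pos","force","time_s")})
a=save("top","t4"); b=cv2.imread("pics/top0.png")
for v in (b[:,:,::-1],a):
    for (x0,x1,y0,y1) in ((112,132,250,266),(400,424,232,250)):
        c=v[y0:y1,x0:x1].astype(int); m=(c.min(2)>125)&(c.max(2)-c.min(2)<40); y,x=np.nonzero(m); print(m.sum(),x.mean()+x0,y.mean()+y0)
print("max diff in tool/cradle zone", (cv2.absdiff(b[130:280,100:395,::-1],a[130:280,100:395]).max(2)>60).sum())
cv2.imwrite("pics/t4v.png",a[120:290,90:490,::-1])
E
```

```text
{'tool_pos': array([ 0.4593, -0.5231,  0.2143]), 'force': array([0.7301, 0.0575, 0.0299]), 'time_s': np.float64(14.3)}
29 122.65517241379311 258.0344827586207
0 nan nan
30 122.5 258.0
0 nan nan
max diff in tool/cradle zone 0<stdin>:6: RuntimeWarning: Mean of empty slice.
  ret = ret.dtype.type(ret / rcount)
```

View pics/t4v.png

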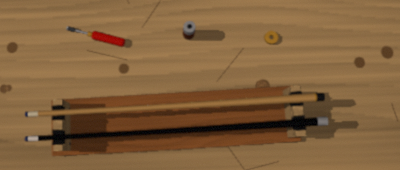

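Both shafts and all three tools appear where they started: ferrule at (31,138), collar at (322,121) in the crop. The arm is clear.

```bash
python3 -c "
from cell import env
print(env.sign_off())"
```

```text
the job is handed in; nothing more can be done
None
```

I tapped the black shaft with the closed fingertips on the ferrule, then the middle, then the collar, lifting off after each, and handed the job in at about 14.4 s. Sign-off gave no verdict.

- **Taps:** the last wrist force readings were about 2.9 N on the ferrule, 2.7 N on the middle and 2 N on the collar, against noise of roughly ±0.5 N. These stay below the 6 N at which pressing either end tips the shaft.
- **Ferrule tapped twice:** I tapped it a second time 4 mm further towards the tip, to be sure the contact was on the ferrule and not the shaft beside it. A picture taken then showed the fingers over it.
- **After the last lift-off:** the force reading was back to noise and the arm was clear. In the top picture the ferrule was within 0.2 px (under 1 mm) of where it started. A comparison with the first top picture found no change over the cradle, the maple shaft and the tools.
- **Failed check:** my automatic before-and-after check on the collar found no matching pixels because the colour threshold was too strict. I only judged by eye that the collar was back in place.

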